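Shut the vent slide of the green-lidded fresh box

ROBOT

A 7-joint arm with a two-finger parallel gripper is mounted at the origin on a cart in front of the work surface, level with it; the furniture and walls round the work are solid. World frame = base frame: x ahead of the robot, y to its left, z up, the work surface at z = 0. Lengths are in m, angles in rad, forces in N, time in s.
With the tool pointing down it reaches from about 0.4 to 0.85 m from the base axis. Payload 4.4 kg.
Tool frame: the origin (TCP) lies at the very end of the fingers, on their centre line; the grasp point (between the pads) lies 19 mm behind it; z points along the fingers, x is the direction in which the jaws open and shut, and the axes are right-handed (so a half turn about z gives the same grasp; the last joint's range is limited). The gripper opens to 94 mm and grips with 3 to 60 N. Pads are 16 mm wide; open, the fingers measure 119 mm over their backs; the gripper's body (75 mm by 177 mm) begins 78 mm behind the grasp point.
Start: joints at [1.211, 0.628, 0.038, 1.517, -0.027, 0.996, -0.02], TCP at [0.188, -0.622, 0.205] pointing down, gripper open.
Joint ranges: [-3.06, 3.06], [-0.37, 2.12], [-1.25, 1.32], [0.18, 2.47], [-1.1, 4.24], [0.23, 1.98], [-2.94, 2.94]. Speed limits (rad/s): [2.57, 2.57, 3.14, 3.14, 3.14, 3.14, 3.14].

INTERFACE

Orientations are given as [roll, pitch, yaw] about the fixed x, y, z axes, in that order (R = Rz(yaw) Ry(pitch) Rx(roll)).
In Python, from station import manip gives the robot as it stands.
- The arm moves only by the tool step_arm, never from a script. Its argument "targets" is a list of rows, each an object of numbers: "tx", "ty", "tz": the shift along the tool's x, y, z in mm; "ax", "ay", "az": the turn, a rotation vector about the tool's x, y, z in rad; "grip": the closure in counts, from 0 (fully open) to 255 (shut). A call has 1 to 12 rows; each row is the pose to reach, as a shift and turn from the pose commanded when the call began, along the tool's axes at that moment; what a row does not reach only later rows make up. A row lasts 1/12 s, in which the tool goes at most 41.7 mm and 7.16 degrees, less where a joint would pass 70% of its speed; a pose out of reach is approached as far as the arm can. A call with a gripper value outside its range is refused whole. The fingers move at their own pace and stop on an object; "newtons" is the grip in N (left out, the last holds). Time passes only in rows, so rows that repeat a pose let the fingers close. It gives the time, the measured TCP pose, the force and the opening at its end, in the units of the state.
- manip.get_state(): the state, without advancing time (a new reading comes with each control period).
- manip.snapshot(name): name is "scene" or "top" or "wrist"; returns the picture (480x640x3 uint8, red, green, blue); there is no depth.
- manip.camera_info(name): a dict with "mtx" (3x3 intrinsics, pixels), "T" (4x4, takes a point from camera to world coordinates); the wrist camera has in their place "mount" (4x4, takes a point from camera to tool coordinates, whose origin is the TCP and whose axes are the tool frame's). Camera axes: x right, y up, looking along -z (the intrinsics and any distortion apply to the point x, -y, -z); pixel columns grow to the right and rows downward; lengths in m; the calibration is good to about 2 mm. The wrist camera is an equidistant fisheye: a pixel r from the principal point sees the ray r / f radians off the axis. A picture is of the moment at which its call begins: read the wrist's pose just before it. camera_info takes no time and is no camera call.
- manip.close_job(): hands the job in, once; it reports no verdict.
The state is a dict: "time": time; "q": joint angles; "qvel": joint speeds; "effort": joint torques, N m; "position": TCP position; "eef_rot": TCP orientation; "wrist_force": force on the tool from outside, world axes, zero at the start; "wrist_torque": the same for the moment, N m; "finger_gap": opening from 0.0 (shut) to 1.0 (fully open).
Only numpy, scipy, OpenCV 4.12 (cv2) and the standard library are available. Lean on these libraries where they do the work, as an engineer would, in place of code of your own. Each camera call takes 0.05 s, during which the arm holds its last target. There are 200 camera calls.

TASK

Shut the air vent of the fresh-keeping box with the green lid: slide the black grip on its lid over the dark vent slots, all the way to its end stop, and let go. Leave the vent of the blue-lidded box as it is.

Things in the scene. Friction and masses are not known exactly. Their poses are not given: they have to be found in the camera images.
- green_vent (a joint): Vent slide on the lid of the green-lidded box, in m: 0 = fully open (dark slots bare), 0.065 = fully shut (white shutter plate over the slots, at the end stop). It starts near open, between 0 and 0.02, moves in a straight line with a light friction of about 2 N, has no spring and stays where it is left.
- green_grip (a point): Centre of that slide's black ribbed grip: an upright block 18 mm along the slide, 30 mm across it, 28 mm high (top 14 mm above this point), in the middle of a white shutter plate 66 mm along the slide and 38 mm wide, whose top lies 13 mm below this point. But for the grip, nothing on the lid is higher than that plate. Its +y axis points along the slide to the shut end, +z up.
- blue_grip (a point): Centre of the same black grip on the second, otherwise equal box with the blue lid, same axes; it must stay where it is.
- green_box: The white fresh-keeping box with the green lid, 112 mm across the slide, 170 mm along it, lid top 80 mm above the worktop. It stands fast and does not shift. Origin at the centre of its underside, +y along the slide to the shut end, +z up.

How it is judged:
At the end, for the whole second after the job is handed in: The green-lidded box's slide is within 10 mm of its shut end stop (joint above 0.055 m) and the blue-lidded box's grip is within 10 mm of where it started (value of joint green_vent above 0.055 m and distance of blue_grip from where it was at the start of the episode below 0.01 m); the robot touches nothing.
It fails at once if the vent slide of the blue-lidded box is moved by more than 10 mm (distance of blue_grip from where it was at the start of the episode above 0.01 m).
It also fails if it takes over 32 s, if anything falls off the work surface, if the arm or the gripper's body presses on something with over 40 N, if the wrist force passes 120 N, or if a joint passes its speed limit or range.

## Working session

There is one attempt and no reset: what is moved stays moved. The work goes in short steps, Python scripts to look and compute and a tool call to move; the robot and the scene stay as the last step left them, time stands still between calls to the robot, and variables do not carry over. Pictures are saved under pics/ and viewed, about 8 in all and at most 12, crops included, and the job is handed in when it is done.

Besides the shell and the picture viewer there is one more tool, called after "Emit:" by a JSON object that holds its "api" and its "payload". step_arm: Moves the arm, as the interface text tells. Its arguments: {"type":"object","properties":{"targets":{"type":"array","items":{"type":"object","properties":{"tx":{"type":"number"},"ty":{"type":"number"},"tz":{"type":"number"},"ax":{"type":"number"},"ay":{"type":"number"},"az":{"type":"number"},"grip":{"type":"number"}}}},"newtons":{"type":"number"}},"required":["targets"]}

```bash
mkdir -p pics; python3 - <<'E'
from station import manip
import cv2,numpy as np
for n in("scene","top"):
    i=manip.snapshot(n); cv2.imwrite(f"pics/{n}0.png",i[:,:,::-1]); c=manip.camera_info(n); print(n,np.round(c["mtx"],1).tolist(),np.round(c["T"],3).tolist(),[k for k in c])
print(manip.camera_info("wrist"))
s=manip.get_state(); print(s["time"],s["position"],s["eef_rot"],s["finger_gap"])
E
```

```text
scene [[543.0, 0.0, 323.2], [0.0, 543.0, 241.3], [0.0, 0.0, 1.0]] [[0.827, 0.259, -0.499, 0.039], [-0.562, 0.405, -0.722, -0.539], [0.015, 0.877, 0.48, 0.528], [0.0, 0.0, 0.0, 1.0]] ['mtx', 'T']
top [[571.9, 0.0, 324.0], [0.0, 571.9, 246.1], [0.0, 0.0, 1.0]] [[-0.002, 0.997, -0.075, 0.406], [-1.0, -0.001, 0.018, 0.123], [0.018, 0.075, 0.997, 1.018], [0.0, 0.0, 0.0, 1.0]] ['mtx', 'T']
{'mtx': array([[371.64829954,   0.        , 326.01577121],
       [  0.        , 371.64829954, 243.89364584],
       [  0.        ,   0.        ,   1.        ]]), 'mount': array([[ 9.99999918e-01, -4.04296581e-04,  2.77677346e-05,
        -3.09069520e-04],
       [-3.83861502e-04, -9.66963174e-01, -2.54915815e-01,
        -7.38291080e-02],
       [ 1.29911969e-04,  2.54915783e-01, -9.66963250e-01,
        -1.77274160e-01],
       [ 0.00000000e+00,  0.00000000e+00,  0.00000000e+00,
         1.00000000e+00]])}
0.1 [ 0.18810763 -0.62158265  0.20467266] [ 3.14158846e+00  1.64850451e-03 -1.27698184e+00] 1.0006688114688371
```

View pics/top0.png

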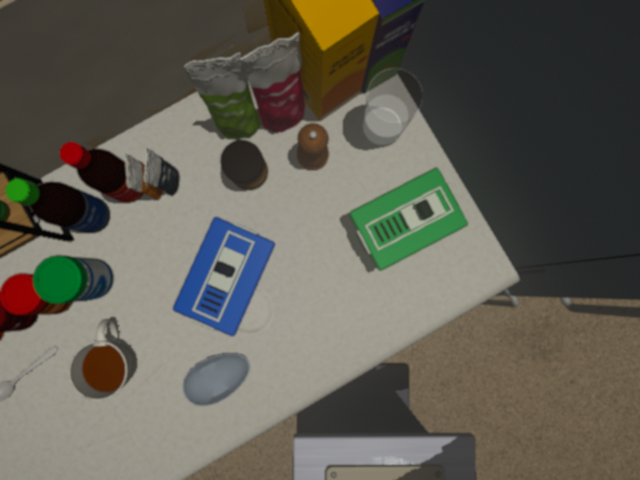

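View pics/scene0.png

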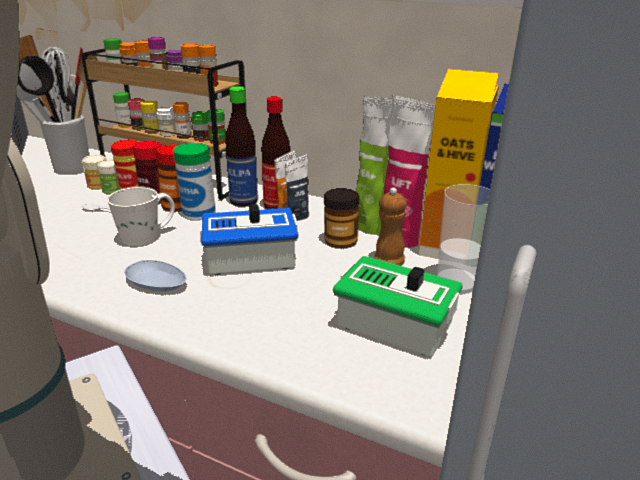

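Top view: the green box is at about (408,218), with slots at (387,230) on the left end and the grip at (425,209). It shuts towards the lower left. The blue box is at (225,275). A tall cabinet stands on the right, with its corner near (515,290).

```bash
cat > h.py <<'E'
from station import manip
import cv2,numpy as np
def ray(n,u,v,z):
    c=manip.camera_info(n);K=c["mtx"];T=c["T"]
    d=T[:3,:3]@np.array([(u-K[0,2])/K[0,0],-(v-K[1,2])/K[1,1],-1]);o=T[:3,3]
    return o+d*(z-o[2])/d[2]
E
python3 - <<'E'
from h import *
i=cv2.imread("pics/top0.png");h=cv2.cvtColor(i,cv2.COLOR_BGR2HSV)
m=cv2.inRange(h,(50,120,60),(75,255,255));n,l,st,ce=cv2.connectedComponentsWithStats(m)
c=[k for k in range(1,n) if l[:, 300:][l[:,300:]==k].size]
k=max(c,key=lambda k:st[k,4]);p,_=max([(x,cv2.contourArea(x)) for x in cv2.findContours((l==k).astype('u1'),0,2)[0]],key=lambda t:t[1])
b=cv2.boxPoints(cv2.minAreaRect(p));w=np.array([ray("top",*q,.08)[:2] for q in b]);print(b,w.round(3).tolist(),'centre',w.mean(0),np.linalg.norm(np.diff(w,axis=0),axis=1))
bl=np.zeros_like(m);cv2.fillPoly(bl,[p],255)
g=cv2.inRange(i,(0,0,0),(50,45,50))&cv2.erode(bl,np.ones((9,9)))
n,l,st,ce=cv2.connectedComponentsWithStats(g)
for k in range(1,n):
    if st[k,4]>15: print(st[k],ce[k].round(1),ray("top",*ce[k],.105).round(3))
for z in(0,.3,.6): print(z,[ray("top",*q,z).round(3).tolist() for q in((518,278),(512,296),(639,297),(393,10),(567,297))])
# handle & panel edges in scene
t=manip.camera_info("scene")["T"];print(t.round(3).tolist())
cv2.imwrite("pics/crop1.png",cv2.resize(i[150:310,320:640],None,fx=2.5,fy=2.5,interpolation=2))
E
```

```text
[[349.484   212.65125]
 [437.07117 166.77225]
 [466.97864 223.86835]
 [379.39148 269.74734]] [[0.532, 0.064], [0.609, -0.082], [0.513, -0.13], [0.437, 0.016]] centre [ 0.52282754 -0.03315581] [0.16573586 0.1072161  0.1646257 ]
0 [[0.425, -0.242, 0.0], [0.393, -0.23, 0.0], [0.391, -0.459, 0.0], [0.92, -0.023, 0.0], [0.391, -0.329, 0.0]]
0.3 [[0.419, -0.134, 0.3], [0.397, -0.126, 0.3], [0.395, -0.287, 0.3], [0.768, 0.02, 0.3], [0.395, -0.196, 0.3]]
0.6 [[0.413, -0.027, 0.6], [0.4, -0.022, 0.6], [0.399, -0.116, 0.6], [0.617, 0.063, 0.6], [0.4, -0.062, 0.6]]
[[0.827, 0.259, -0.499, 0.039], [-0.562, 0.405, -0.722, -0.539], [0.015, 0.877, 0.48, 0.528], [0.0, 0.0, 0.0, 1.0]]
```

View pics/crop1.png

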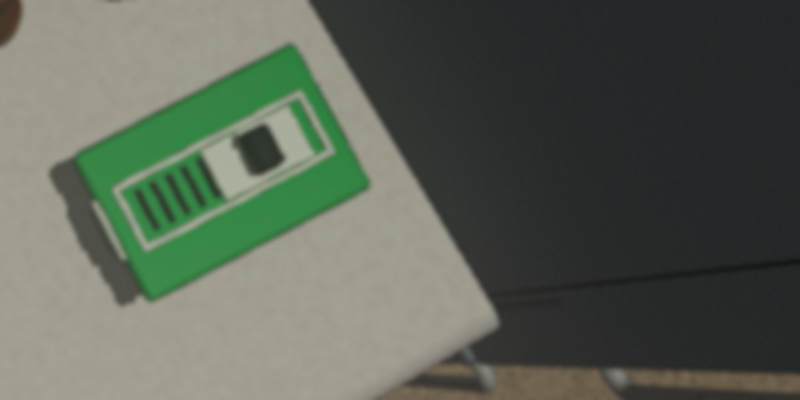

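The crop shows the grip at full-image (425,210) and the dark cabinet side along the worktop's right edge. Next I'll work out the grip position and the clearance past the cabinet and its handle.

```bash
cat >> h.py <<'E'
from scipy.spatial.transform import Rotation as Ro
def proj(n,p):
    c=manip.camera_info(n);K=c["mtx"];q=np.linalg.inv(c["T"])@np.r_[p,1];return K[0,2]+K[0,0]*q[0]/-q[2],K[1,2]+K[1,1]*q[1]/q[2]
def tri(a,b):
    o=[];d=[]
    for n,u,v in(a,b):
        A=ray(n,u,v,0);C=manip.camera_info(n)["T"][:3,3];o.append(C);d.append((A-C)/np.linalg.norm(A-C))
    s=np.linalg.lstsq(np.c_[d[0],-d[1]],o[1]-o[0],rcond=None)[0];P=[o[k]+d[k]*s[k] for k in(0,1)]
    return (P[0]+P[1])/2,np.linalg.norm(P[0]-P[1])
def wray(u,v,z,s):
    c=manip.camera_info("wrist");K=c["mtx"];a=np.array([(u-K[0,2])/K[0,0],(v-K[1,2])/K[1,1]]);r=np.linalg.norm(a)
    d=np.array([a[0]/r*np.sin(r),-a[1]/r*np.sin(r),-np.cos(r)]);T=np.eye(4);T[:3,:3]=Ro.from_euler("xyz",s["eef_rot"]).as_matrix();T[:3,3]=s["position"]
    M=T@c["mount"];d=M[:3,:3]@d;return M[:3,3]+d*(z-M[2,3])/d[2]
E
python3 - <<'E'
from h import *
for q in((515,302),(567,297)): print(tri(("top",*q),("scene",527,250)))
print("grip",ray("top",424.8,210,.105), tri(("top",424.8,210),("scene",416,275)))
print("edge",ray("top",443,150,0))
# vertical cabinet edge in scene: bottom at worktop corner?
print(proj("scene",(.425,-.242,0)),proj("scene",(.425,-.242,.4)))
for d in (.3,.5,.7):
  for u,v in((523,5),(483,240),(445,475)):
    a=ray("scene",u,v,0);C=manip.camera_info("scene")["T"][:3,3];print(d,(C+(a-C)/np.linalg.norm(a-C)*d).round(3))
s=manip.get_state();cv2.imwrite("pics/w0.png",manip.snapshot("wrist")[:,:,::-1])
E
```

```text
(array([ 0.43240689, -0.20997293,  0.24384286]), np.float64(0.1457472299152601))
(array([ 0.42265902, -0.24923006,  0.26437385]), np.float64(0.08924255015939618))
grip [ 0.53279899 -0.05574433  0.105     ] (array([ 0.53527842, -0.05793377,  0.1026899 ]), np.float64(0.0053965813293231505))
edge [ 0.65718058 -0.11119308  0.        ]
(np.float64(441.9671461555033), np.float64(441.26330355332306)) (np.float64(497.78195671216804), np.float64(116.13787294612344))
0.3 [ 0.278 -0.359  0.504]
0.3 [ 0.253 -0.378  0.391]
0.3 [ 0.194 -0.425  0.297]
0.5 [ 0.437 -0.239  0.487]
0.5 [ 0.396 -0.271  0.301]
0.5 [ 0.297 -0.349  0.144]
0.7 [ 0.596 -0.119  0.471]
0.7 [ 0.538 -0.165  0.21 ]
0.7 [ 0.4   -0.273 -0.01 ]
```

View pics/w0.png

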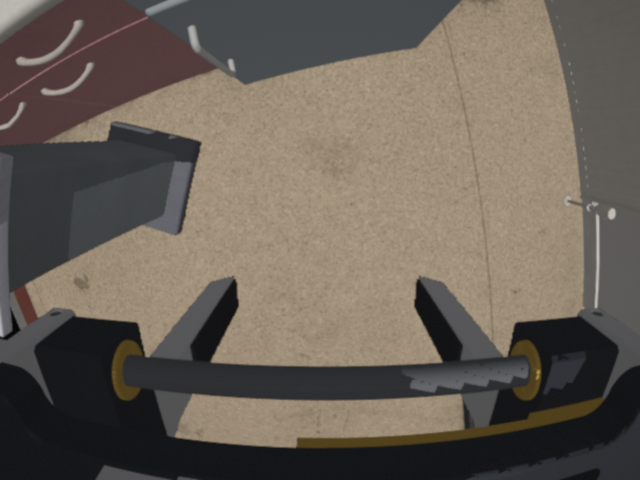

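Emit:
{"api": "step_arm", "payload": {"targets": [{"tx": -40, "tz": -5, "az": -0.12}, {"tx": -80, "tz": -10, "az": -0.24}, {"tx": -120, "tz": -15, "az": -0.36}, {"tx": -155, "tz": -15, "az": -0.48}, {"tx": -185, "tz": -15, "az": -0.6}, {"tx": -210, "tz": -15, "az": -0.72}, {"tx": -230, "tz": -15, "az": -0.84}, {"tx": -240, "tz": -15, "az": -0.96}, {"tx": -240, "tz": -15, "az": -1.08}, {"tx": -240, "tz": -15, "az": -1.2}, {"tx": -240, "tz": -15, "az": -1.32}, {"tx": -240, "tz": -15, "az": -1.44}]}}

```text
invalid input at $.targets[0]: expected keys tx, ty, tz, ax, ay, az, grip
```

Emit:
{"api": "step_arm", "payload": {"targets": [{"tx": -40, "ty": 0, "tz": -5, "ax": 0, "ay": 0, "az": -0.12, "grip": 0}, {"tx": -80, "ty": 0, "tz": -10, "ax": 0, "ay": 0, "az": -0.24, "grip": 0}, {"tx": -120, "ty": 0, "tz": -15, "ax": 0, "ay": 0, "az": -0.36, "grip": 0}, {"tx": -155, "ty": 0, "tz": -15, "ax": 0, "ay": 0, "az": -0.48, "grip": 0}, {"tx": -185, "ty": 0, "tz": -15, "ax": 0, "ay": 0, "az": -0.6, "grip": 0}, {"tx": -210, "ty": 0, "tz": -15, "ax": 0, "ay": 0, "az": -0.72, "grip": 0}, {"tx": -230, "ty": 0, "tz": -15, "ax": 0, "ay": 0, "az": -0.84, "grip": 0}, {"tx": -240, "ty": 0, "tz": -15, "ax": 0, "ay": 0, "az": -0.96, "grip": 0}, {"tx": -240, "ty": 0, "tz": -15, "ax": 0, "ay": 0, "az": -1.08, "grip": 0}, {"tx": -240, "ty": 0, "tz": -15, "ax": 0, "ay": 0, "az": -1.2, "grip": 0}, {"tx": -240, "ty": 0, "tz": -15, "ax": 0, "ay": 0, "az": -1.32, "grip": 0}, {"tx": -240, "ty": 0, "tz": -15, "ax": 0, "ay": 0, "az": -1.44, "grip": 0}]}}

```text
time: 1.15
position: [0.1186, -0.3923, 0.2205]
eef_rot: [3.142, 0.0, 0.169]
wrist_force: [-0.0, -0.0, -0.9]
finger_gap: 0.999
```

Emit:
{"api": "step_arm", "payload": {"targets": [{"tx": 39, "ty": -7, "tz": 0, "ax": 0, "ay": 0, "az": -0.12, "grip": 0}, {"tx": 79, "ty": -18, "tz": 0, "ax": 0, "ay": 0, "az": -0.24, "grip": 0}, {"tx": 112, "ty": -32, "tz": 0, "ax": 0, "ay": 0, "az": -0.36, "grip": 0}, {"tx": 146, "ty": -48, "tz": 0, "ax": 0, "ay": 0, "az": -0.48, "grip": 0}, {"tx": 180, "ty": -71, "tz": 0, "ax": 0, "ay": 0, "az": -0.6, "grip": 0}, {"tx": 213, "ty": -95, "tz": 0, "ax": 0, "ay": 0, "az": -0.72, "grip": 0}, {"tx": 239, "ty": -120, "tz": 0, "ax": 0, "ay": 0, "az": -0.8, "grip": 0}, {"tx": 264, "ty": -147, "tz": 0, "ax": 0, "ay": 0, "az": -0.85, "grip": 0}, {"tx": 288, "ty": -181, "tz": 0, "ax": 0, "ay": 0, "az": -0.8, "grip": 0}, {"tx": 310, "ty": -216, "tz": 0, "ax": 0, "ay": 0, "az": -0.7, "grip": 0}, {"tx": 325, "ty": -250, "tz": 0, "ax": 0, "ay": 0, "az": -0.6, "grip": 0}, {"tx": 337, "ty": -277, "tz": 0, "ax": 0, "ay": 0, "az": -0.5, "grip": 0}]}}

```text
time: 2.15
position: [0.407, -0.0617, 0.2205]
eef_rot: [-3.141, -0.001, 0.66]
wrist_force: [-0.4, -0.2, 0.9]
finger_gap: 0.994
```

```bash
python3 - <<'E'
from h import *
s=manip.get_state();print(s["position"],s["eef_rot"],s["q"],s["wrist_force"]);cv2.imwrite("pics/w1.png",manip.snapshot("wrist")[:,:,::-1])
E
```

```text
[ 0.40696312 -0.06171908  0.22051638] [-3.14130363e+00 -8.62227021e-04  6.59525216e-01] [ 0.54471171  0.31134885 -0.59068912  2.10695342  0.24204557  0.78771958
  0.4637713 ] [-0.44233207 -0.21376186  0.90715676]
```

View pics/w1.png

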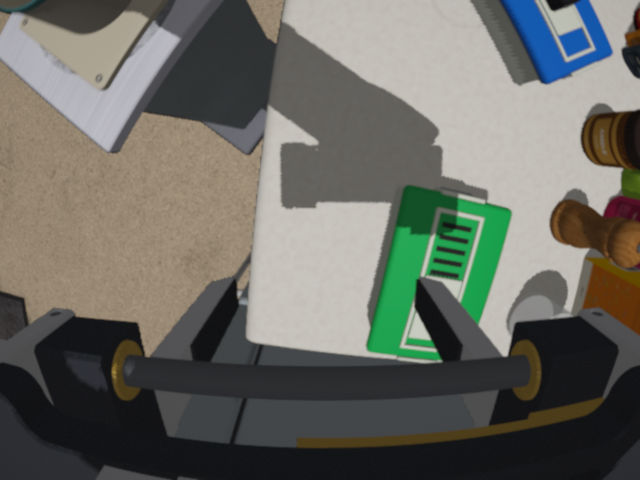

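Wrist view: the green box lies to the right, with its slots near (453,250). The grip is hidden by the right finger at about (440,300). I'll move above the grip.

Emit:
{"api": "step_arm", "payload": {"targets": [{"tx": 30, "ty": 21, "tz": 0, "ax": 0, "ay": 0, "az": 0.09, "grip": 0}, {"tx": 60, "ty": 43, "tz": 10, "ax": 0, "ay": 0, "az": 0.175, "grip": 0}, {"tx": 85, "ty": 61, "tz": 20, "ax": 0, "ay": 0, "az": 0.175, "grip": 0}, {"tx": 103, "ty": 74, "tz": 30, "ax": 0, "ay": 0, "az": 0.175, "grip": 0}, {"tx": 103, "ty": 74, "tz": 40, "ax": 0, "ay": 0, "az": 0.175, "grip": 0}, {"tx": 103, "ty": 74, "tz": 40, "ax": 0, "ay": 0, "az": 0.175, "grip": 0}]}}

```text
time: 2.7
position: [0.5318, -0.0593, 0.1781]
eef_rot: [-3.139, 0.004, 0.489]
wrist_force: [-0.2, 0.4, -0.7]
finger_gap: 1.003
```

```bash
python3 - <<'E'
from h import *
s=manip.get_state();print(s["position"],s["eef_rot"],s["wrist_force"]);cv2.imwrite("pics/w2.png",manip.snapshot("wrist")[:,:,::-1])
E
```

```text
[ 0.53184861 -0.05933096  0.17811866] [-3.13884431  0.00355593  0.48873597] [-0.24150845  0.36128344 -0.70100309]
```

View pics/w2.png

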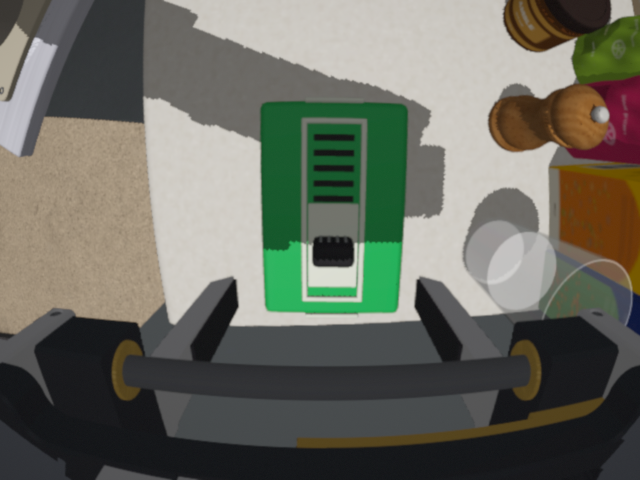

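The box is square to the tool. The grip is centred at about (333,250), between the fingers.

```bash
python3 - <<'E'
from h import *
s=manip.get_state();R=Ro.from_euler("xyz",s["eef_rot"]).as_matrix()
for q in((313,237,.109),(354,237,.109),(315,265,.085),(352,265,.085),(333,251,.1),(333,100,.08),(333,311,.08),(303,295,.081),(365,295,.081),(304,122,.081),(364,122,.081)):
    p=wray(*q,s);print(q,p.round(4),(R.T@(p-s["position"])*1000).round(1))
E
```

```text
(313, 237, 0.109) [ 0.5165 -0.0514  0.109 ] [ -8.9 -14.   70.2]
(354, 237, 0.109) [ 0.5413 -0.0381  0.109 ] [ 19.2 -14.   70.1]
(315, 265, 0.085) [ 0.53   -0.0758  0.085 ] [-8.5 14.  94.1]
(352, 265, 0.085) [ 0.5551 -0.0625  0.085 ] [20. 14. 94.]
(333, 251, 0.1) [ 0.5347 -0.0559  0.1   ] [ 5.  -1.4 79.1]
(333, 100, 0.08) [0.4835 0.0403 0.08  ] [   5.1 -110.3   99.3]
(333, 311, 0.08) [ 0.5618 -0.1056  0.08  ] [ 5.7 55.2 99. ]
(303, 295, 0.081) [ 0.5337 -0.1041  0.081 ] [-18.4  40.7  98.1]
(365, 295, 0.081) [ 0.5776 -0.0807  0.081 ] [31.3 40.7 97.9]
(304, 122, 0.081) [0.4726 0.0157 0.081 ] [-16.1 -93.8  98.4]
(364, 122, 0.081) [0.5113 0.0365 0.081 ] [ 27.8 -94.   98.2]
```

Emit:
{"api": "step_arm", "payload": {"newtons": 20, "targets": [{"tx": 5, "ty": -2, "tz": 20, "ax": 0, "ay": 0, "az": 0, "grip": 0}, {"tx": 5, "ty": -2, "tz": 50, "ax": 0, "ay": 0, "az": 0, "grip": 0}, {"tx": 5, "ty": -2, "tz": 75, "ax": 0, "ay": 0, "az": 0, "grip": 0}, {"tx": 5, "ty": -2, "tz": 87, "ax": 0, "ay": 0, "az": 0, "grip": 0}, {"tx": 5, "ty": -2, "tz": 87, "ax": 0, "ay": 0, "az": 0, "grip": 0}, {"tx": 5, "ty": -2, "tz": 87, "ax": 0, "ay": 0, "az": 0, "grip": 255}, {"tx": 5, "ty": -2, "tz": 87, "ax": 0, "ay": 0, "az": 0, "grip": 255}, {"tx": 5, "ty": -2, "tz": 87, "ax": 0, "ay": 0, "az": 0, "grip": 255}, {"tx": 5, "ty": -2, "tz": 87, "ax": 0, "ay": 0, "az": 0, "grip": 255}, {"tx": 5, "ty": -2, "tz": 87, "ax": 0, "ay": 0, "az": 0, "grip": 255}, {"tx": 5, "ty": -2, "tz": 87, "ax": 0, "ay": 0, "az": 0, "grip": 255}, {"tx": 5, "ty": -2, "tz": 87, "ax": 0, "ay": 0, "az": 0, "grip": 255}]}}

```text
time: 3.75
position: [0.5367, -0.0553, 0.0938]
eef_rot: [3.141, -0.0, 0.488]
wrist_force: [-0.1, 0.2, 0.2]
finger_gap: 0.541
```

Still closing, so I'll give it more time.

Emit:
{"api": "step_arm", "payload": {"targets": [{"tx": 0, "ty": 0, "tz": 0, "ax": 0, "ay": 0, "az": 0, "grip": 255}, {"tx": 0, "ty": 0, "tz": 0, "ax": 0, "ay": 0, "az": 0, "grip": 255}, {"tx": 0, "ty": 0, "tz": 0, "ax": 0, "ay": 0, "az": 0, "grip": 255}, {"tx": 0, "ty": 0, "tz": 0, "ax": 0, "ay": 0, "az": 0, "grip": 255}, {"tx": 0, "ty": 0, "tz": 0, "ax": 0, "ay": 0, "az": 0, "grip": 255}, {"tx": 0, "ty": 0, "tz": 0, "ax": 0, "ay": 0, "az": 0, "grip": 255}]}}

```text
time: 4.25
position: [0.5353, -0.0559, 0.0933]
eef_rot: [-3.141, 0.003, 0.487]
wrist_force: [-4.0, -2.8, 4.0]
finger_gap: 0.314
```

Gripped: the gap is about 30 mm. Now sliding towards the shut end.

Emit:
{"api": "step_arm", "payload": {"targets": [{"tx": 0, "ty": -4, "tz": 0, "ax": 0, "ay": 0, "az": 0, "grip": 255}, {"tx": 0, "ty": -9, "tz": 0, "ax": 0, "ay": 0, "az": 0, "grip": 255}, {"tx": 0, "ty": -14, "tz": 0, "ax": 0, "ay": 0, "az": 0, "grip": 255}, {"tx": 0, "ty": -19, "tz": 0, "ax": 0, "ay": 0, "az": 0, "grip": 255}, {"tx": 0, "ty": -24, "tz": 0, "ax": 0, "ay": 0, "az": 0, "grip": 255}, {"tx": 0, "ty": -29, "tz": 0, "ax": 0, "ay": 0, "az": 0, "grip": 255}, {"tx": 0, "ty": -34, "tz": 0, "ax": 0, "ay": 0, "az": 0, "grip": 255}, {"tx": 0, "ty": -38, "tz": 0, "ax": 0, "ay": 0, "az": 0, "grip": 255}, {"tx": 0, "ty": -42, "tz": 0, "ax": 0, "ay": 0, "az": 0, "grip": 255}, {"tx": 0, "ty": -45, "tz": 0, "ax": 0, "ay": 0, "az": 0, "grip": 255}, {"tx": 0, "ty": -45, "tz": 0, "ax": 0, "ay": 0, "az": 0, "grip": 255}]}}

```text
time: 5.17
position: [0.5142, -0.0153, 0.0933]
eef_rot: [-3.141, 0.002, 0.488]
wrist_force: [-5.7, -2.5, 3.0]
finger_gap: 0.322
```

Emit:
{"api": "step_arm", "payload": {"targets": [{"tx": 0, "ty": -3, "tz": 0, "ax": 0, "ay": 0, "az": 0, "grip": 255}, {"tx": 0, "ty": -6, "tz": 0, "ax": 0, "ay": 0, "az": 0, "grip": 255}, {"tx": 0, "ty": -9, "tz": 0, "ax": 0, "ay": 0, "az": 0, "grip": 255}, {"tx": 0, "ty": -11, "tz": 0, "ax": 0, "ay": 0, "az": 0, "grip": 255}, {"tx": 0, "ty": -11, "tz": 0, "ax": 0, "ay": 0, "az": 0, "grip": 255}]}}

```text
time: 5.58
position: [0.5093, -0.0059, 0.0933]
eef_rot: [-3.141, 0.002, 0.488]
wrist_force: [-4.3, -3.1, 3.3]
finger_gap: 0.318
```

Emit:
{"api": "step_arm", "payload": {"targets": [{"tx": 0, "ty": -2, "tz": 0, "ax": 0, "ay": 0, "az": 0, "grip": 255}, {"tx": 0, "ty": -4, "tz": 0, "ax": 0, "ay": 0, "az": 0, "grip": 255}, {"tx": 0, "ty": -6, "tz": 0, "ax": 0, "ay": 0, "az": 0, "grip": 255}, {"tx": 0, "ty": -6, "tz": 0, "ax": 0, "ay": 0, "az": 0, "grip": 255}]}}

```text
time: 5.92
position: [0.5086, -0.0044, 0.0934]
eef_rot: [3.137, 0.001, 0.486]
wrist_force: [0.8, -11.0, -0.9]
finger_gap: 0.319
```

End stop reached, with about 10 N of resistance. I'll relax, open and lift.

Emit:
{"api": "step_arm", "payload": {"targets": [{"tx": 0, "ty": 3, "tz": 0, "ax": 0, "ay": 0, "az": 0, "grip": 255}, {"tx": 0, "ty": 3, "tz": 0, "ax": 0, "ay": 0, "az": 0, "grip": 0}, {"tx": 0, "ty": 3, "tz": 0, "ax": 0, "ay": 0, "az": 0, "grip": 0}, {"tx": 0, "ty": 3, "tz": 0, "ax": 0, "ay": 0, "az": 0, "grip": 0}, {"tx": 0, "ty": 3, "tz": 0, "ax": 0, "ay": 0, "az": 0, "grip": 0}, {"tx": 0, "ty": 3, "tz": 0, "ax": 0, "ay": 0, "az": 0, "grip": 0}, {"tx": 0, "ty": 3, "tz": 0, "ax": 0, "ay": 0, "az": 0, "grip": 0}, {"tx": 0, "ty": 3, "tz": -20, "ax": 0, "ay": 0, "az": 0, "grip": 0}, {"tx": 0, "ty": 3, "tz": -50, "ax": 0, "ay": 0, "az": 0, "grip": 0}, {"tx": 0, "ty": 3, "tz": -80, "ax": 0, "ay": 0, "az": 0, "grip": 0}, {"tx": 0, "ty": 25, "tz": -100, "ax": 0, "ay": 0, "az": 0, "grip": 0}, {"tx": 0, "ty": 50, "tz": -100, "ax": 0, "ay": 0, "az": 0, "grip": 0}]}}

```text
time: 6.92
position: [0.5338, -0.0428, 0.1981]
eef_rot: [3.138, -0.008, 0.492]
wrist_force: [0.9, 0.7, -0.1]
finger_gap: 0.994
```

Emit:
{"api": "step_arm", "payload": {"targets": [{"tx": 0, "ty": 0, "tz": 0, "ax": 0, "ay": 0, "az": 0, "grip": 0}, {"tx": 0, "ty": 0, "tz": 0, "ax": 0, "ay": 0, "az": 0, "grip": 0}]}}

```text
time: 7.08
position: [0.5312, -0.0459, 0.1935]
eef_rot: [3.141, -0.0, 0.485]
wrist_force: [-0.6, 0.3, -0.4]
finger_gap: 1.0
```

```bash
python3 - <<'E'
from h import *
s=manip.get_state();print(s["position"],s["wrist_force"],s["finger_gap"]);a=manip.snapshot("wrist")[:,:,::-1]; b=manip.snapshot("top")[:,:,::-1]
o=cv2.imread("pics/top0.png")
print("blue region diff",cv2.absdiff(o,b)[200:340,170:280].mean())
cv2.imwrite("pics/end.png",np.hstack([a[60:360,150:520],b[150:350,150:480][:, :].repeat(1,0) if 0 else cv2.resize(b[150:350,150:480],(420,300))]))
E
```

```text
[ 0.53124766 -0.04585325  0.19353457] [-0.61475415  0.30598397 -0.39192167] 1.0000797196546924
blue region diff 13.84987012987013
```

View pics/end.png

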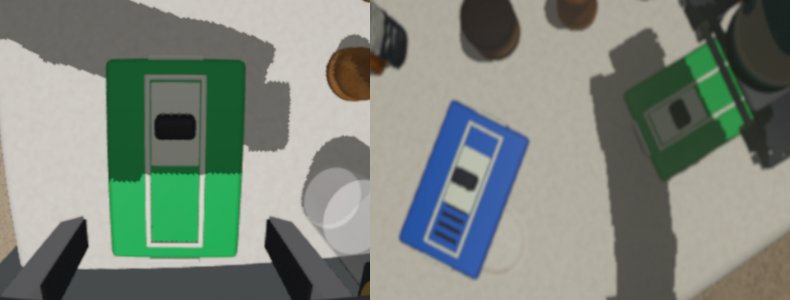

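The slots are fully covered by the plate, which sits at the slot end of the frame (grip in the wrist view at about (175,125) of the crop). The blue grip still leaves four slots bare, as before. The image difference there is probably the arm's shadow. The robot is clear of everything.

```bash
python3 -c "
from station import manip
print(manip.close_job())"
```

```text
the job is handed in; nothing more can be done
None
```

The green-lidded box's vent is shut, and I handed the job in at about 7.2 s. I gripped the slide's black grip, slid it about 58 mm until the end stop pushed back with about 10 N, then let go and lifted clear.

- **Green vent:** the last wrist picture shows the white plate over all the dark slots, at the end of its frame. I judged this from the picture and the stop force; I had no direct reading of the joint.
- **Blue vent:** it looks unchanged, with its slots still bare, and the robot never went near it. A picture comparison of that area did show a difference (mean 13.8 grey levels). I put that down to the arm's shadow but did not measure the blue grip's position separately.
- **Robot:** it ended about 0.19 m above the worktop with the gripper open, touching nothing, and the wrist force was under 1 N.

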